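# Sort the routed parts into their trays

## Task

Sort the five routed MDF parts for the sanding station: lay the two straight bars flat and side by side in the rectangular tray, running along its length; stack the two solid discs in the round tray, the wide one flat on the tray's floor and the small one centred on top of it; and put the ring over the post, right down flat on the base of its stand. Leave the wax tin and the grey sanding block where they are.

Things in the scene. Friction and masses are not known exactly. Their poses are not given: they have to be found in the camera images.
- bar_a: One of two identical straight bars of bare tan MDF: 26 mm wide (its x), 90 mm long (its y), 25 mm tall (z), with a dark routed line along the middle of its top. Origin at the centre of its underside. At the start its long side runs within 0.5 rad of world y. Loose, standing on the bench at the start as described (z of its origin = 0).
- bar_b: The second straight bar, the same in every way as bar_a; the two are interchangeable. Loose, standing on the bench at the start as described (z of its origin = 0).
- disc_wide: The wide solid disc of bare tan MDF: 60 mm diameter, 25 mm thick, lying flat, axis z, with a dark routed line round its rim. Origin at the centre of its underside. Loose, standing on the bench at the start as described (z of its origin = 0).
- disc_small: The small solid disc of bare tan MDF: 40 mm diameter, 25 mm thick, lying flat, axis z, with a dark routed line round its rim. Origin at the centre of its underside. Loose, standing on the bench at the start as described (z of its origin = 0).
- ring: Ring of bare tan MDF: 60 mm outer diameter, 34 mm hole right through, 25 mm thick, lying flat, axis z. Origin on its axis at the underside. Loose, standing on the bench at the start as described (z of its origin = 0).
- long_tray: Shallow rectangular aluminium tray: 100 mm (its x) by 132 mm (its y) outside, 10 mm tall, walls 4 mm thick, so 92 by 124 mm inside; inner floor about 4 mm above the bench. Origin at the centre of its underside, on the bench. Its long side is y, within 0.3 rad of world y. Fixed to the bench; does not move.
- round_tray: Shallow round aluminium tray: 116 mm outer diameter, 10 mm tall, wall 4 mm, 108 mm inside; inner floor about 4 mm above the bench. Origin at the centre of its underside, on the bench. Fixed to the bench; does not move.
- post_stand: Dark steel round base, 90 mm diameter and 10 mm thick, with an upright steel post in its centre, 16 mm diameter, whose top is 55 mm above the bench. Origin at the centre of the base's underside, on the bench. Fixed to the bench; does not move.
- wax_tin: Bystander: closed round metal tin with a brass-coloured lid, 58 mm diameter, 35 mm tall, standing loose among the parts. Origin at the centre of its underside. To be left alone.
- sanding_block: Bystander: plain grey rubber sanding block with a dark red-brown underside, 41 mm (x) by 69 mm (y), 26 mm tall, lying loose among the parts. Origin at the centre of its underside. To be left alone.
Mind the look-alikes: they are no part of the job. Leave any purple look-alike of the bar_a alone. What is shaped like the bar_b but red is not meant.

How it is judged:
At the end, for the whole second after the job is handed in: Bars flat on the rectangular tray's floor, within 40 mm across, 30 mm along and 0.35 rad of its middle; wide disc flat on the round tray's floor, small disc flat on it, centred within 12 mm; ring round the post, within 3 mm of the base and 12 mm of centre; all at rest (x of bar_a in the frame of long_tray between -0.04 and 0.04 m and y of bar_a in the frame of long_tray between -0.03 and 0.03 m and z of bar_a in the frame of long_tray between 0.001 and 0.007 m and angle between each of bar_a, bar_b, disc_wide, disc_small, ring's own z axis and vertical below 0.1 rad and angle between the y axis of each of bar_a, bar_b and the y axis of long_tray, either way round below 0.35 rad and x of bar_b in the frame of long_tray between -0.04 and 0.04 m and y of bar_b in the frame of long_tray between -0.03 and 0.03 m and z of bar_b in the frame of long_tray between 0.001 and 0.007 m and horizontal distance between disc_wide and round_tray below 0.027 m and z of disc_wide in the frame of round_tray below 0.007 m and horizontal distance between disc_small and disc_wide below 0.012 m and z of disc_small in the frame of disc_wide between 0.022 and 0.028 m and horizontal distance between ring and post_stand below 0.012 m and z of ring in the frame of post_stand below 0.013 m and linear speed of each of bar_a, bar_b, disc_wide, disc_small, ring below 0.02 m/s and angular speed of each of bar_a, bar_b, disc_wide, disc_small, ring below 0.3 rad/s); the robot touches nothing.
It fails at once if the wax tin is shoved more than 30 mm or tipped over (distance of wax_tin from where it was at the start of the episode above 0.03 m or angle between wax_tin's own z axis and vertical above 0.4 rad).
It fails at once if the sanding block is shoved more than 30 mm or tipped over (distance of sanding_block from where it was at the start of the episode above 0.03 m or angle between sanding_block's own z axis and vertical above 0.4 rad).
It also fails if it takes over 120 s, if anything falls off the work surface, if the arm or the gripper's body presses on something with over 40 N, if the wrist force passes 120 N, or if a joint passes its speed limit or range.

## Robot

A 6-joint arm with a two-finger parallel gripper is mounted at the origin on the work surface. World frame = base frame: x ahead of the robot, y to its left, z up, the work surface at z = 0. Lengths are in m, angles in rad, forces in N, time in s.
With the tool pointing down it reaches from about 0.325 to 0.775 m from the base axis. Payload 9.3 kg.
Tool frame: the origin (TCP) lies on the mounting face of the last link; the fingertips stand 173 mm ahead of it and the grasp point (between the pads) lies 155 mm ahead of it (manip.nose_length is the distance from the TCP to the fingertips, in m); z points along the fingers, y is the line along which they close (so a half turn about z gives the same grasp; the last joint's range is limited). The gripper opens to 85 mm and grips with 20 to 120 N. Pads are 22 mm wide; open, the fingers measure 114 mm over their backs; the gripper's body (76 mm by 85 mm) begins 54 mm behind the grasp point. The pads swing forward as they close: fully open they stand 13 mm farther back than shut.
Start: joints at [-1.353, 0.259, 0.021, 1.334, 0, 1.418], TCP at [0.199, -0.513, 0.405] pointing down, gripper open.
Joint ranges: [-3.04, 3.04], [-0.91, 1.82], [-1.04, 1.36], [-1.92, 1.95], [-1.52, 1.45], [-3.14, 3.14]. Speed limits (rad/s): [2.22, 2.22, 2.79, 3.14, 3.14, 3.14].

## Interface

Orientations are given as a 3x3 rotation matrix whose columns are the frame's x, y, z axes.
In Python, from workcell import manip gives the robot as it stands.
- The arm moves only by the tool step_arm, never from a script. Its argument "deltas" is a list that holds one entry, the list of rows, each a list of 7 numbers: the shift along the world's x, y, z normalised to -1 to 1, where 1 is 500 mm, then the turn, a rotation vector about the world's x, y, z normalised to -1 to 1, where 1 is pi/2 rad, then the opening, from -1 (shut) to 1 (fully open), so that 0 is half open. A call has 1 to 5 rows; each row shifts and turns the commanded pose from where the row before left it; what a row does not reach is not made up. A row lasts 1/10 s, in which the tool goes at most 50 mm and 8.59 degrees, less where a joint would pass 70% of its speed; a pose out of reach is approached as far as the arm can. A call with a number of a shift or a turn outside -1 to 1 is refused whole. A call with a gripper value outside its range is refused whole. The fingers move at their own pace and stop on an object; "grip_force" is the grip in N (left out, the last holds). Time passes only in rows, so rows that do not move let the fingers close. It gives the time, the measured TCP pose, the force, the opening and the grip force at its end, in the units of the state.
- manip.get_obs(): the state, without advancing time (a new reading comes with each control period).
- manip.snapshot(name): name is "side" or "top"; returns a dict with "frame" (400x640x3 uint8, red, green, blue), "intrinsics" (3x3 intrinsics, pixels), "view" (4x4, takes a point from world to camera coordinates). Camera axes: x right, y down, z forward; pixel columns grow to the right and rows downward; lengths in m; the calibration is good to about 2 mm. A picture is of the moment at which its call begins. There is no depth.
- manip.hand_in(): hands the job in; it is judged then, once.
The state is a dict: "clock": time; "q": joint angles; "qd": joint speeds; "tau": joint torques, N m; "eef_pos": TCP position; "orientation": TCP orientation; "wrist_force": force on the tool from outside, world axes, zero at the start; "ft_torque": the same for the moment, N m; "gripper_width": opening from 0.0 (shut) to 1.0 (fully open); "gripper_force": force on a finger pad.
Only numpy, scipy, OpenCV 4.12 (cv2) and the standard library are available. Lean on these libraries where they do the work, as an engineer would, in place of code of your own. Each camera call takes 0.05 s, during which the arm holds its last target. There are 200 camera calls.

## Working session

There is one attempt and no reset: what is moved stays moved. The work goes in short steps, Python scripts to look and compute and a tool call to move; the robot and the scene stay as the last step left them, time stands still between calls to the robot, and variables do not carry over. Pictures are saved under pics/ and viewed, at most 14 in all, crops included, and the job is handed in when it is done.

Besides the shell and the picture viewer there is one more tool, called as name(argument=value, ...) on one line, values as JSON. step_arm: Moves the arm, as the interface text tells. Scaled input: -1 to 1 covers 500 mm each way for a shift and pi/2 rad each way for a turn. Its arguments: {"type":"object","properties":{"deltas":{"type":"array","items":{"type":"array","items":{"type":"array","items":{"type":"number","minimum":-1,"maximum":1}}}},"grip_force":{"type":"number"}},"required":["deltas"]}

```bash
mkdir -p pics
python3 - <<'E'
from workcell import manip
import cv2,pickle
d={}
for n in("top","side"):
    s=manip.snapshot(n);d[n]=s;cv2.imwrite(f"pics/{n}0.png",s["frame"][:,:,::-1]);print(n,s["intrinsics"],s["view"])
pickle.dump(d,open("s0.pkl","wb"));o=manip.get_obs();print(o["eef_pos"],o["orientation"],o["clock"])
E
```

```text
top [[365.68455355   0.         320.7200456 ]
 [  0.         365.68455355 196.98837911]
 [  0.           0.           1.        ]] [[-0.02753144 -0.9992741  -0.02633054  0.01932984]
 [-0.99486671  0.02995692 -0.09665826  0.43810808]
 [ 0.09737687  0.02353424 -0.99496929  0.86924343]
 [ 0.          0.          0.          1.        ]]
side [[415.22928835   0.         313.58306819]
 [  0.         415.22928835 195.58544141]
 [  0.           0.           1.        ]] [[ 0.87303104 -0.48765976  0.0021841  -0.40716001]
 [-0.3131244  -0.56399203 -0.76411131  0.16779383]
 [ 0.37385815  0.666409   -0.64508072  1.16738351]
 [ 0.          0.          0.          1.        ]]
[ 0.19929589 -0.51257565  0.40413795] [[ 9.32023228e-01  3.62398448e-01 -2.59502314e-04]
 [ 3.62398493e-01 -9.32022498e-01  1.18088873e-03]
 [ 1.86090249e-04 -1.19465898e-03 -9.99999269e-01]] 0.1
```

View pics/top0.png

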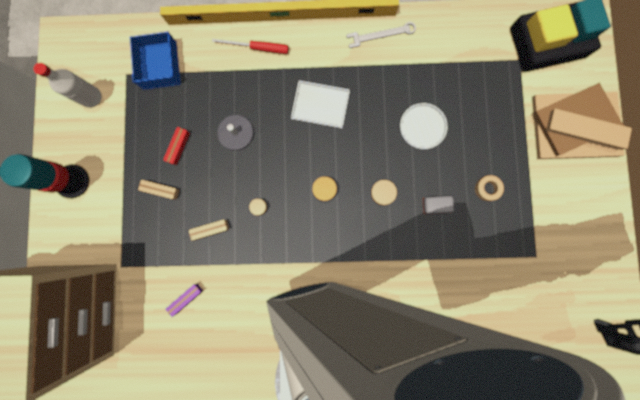

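View pics/side0.png

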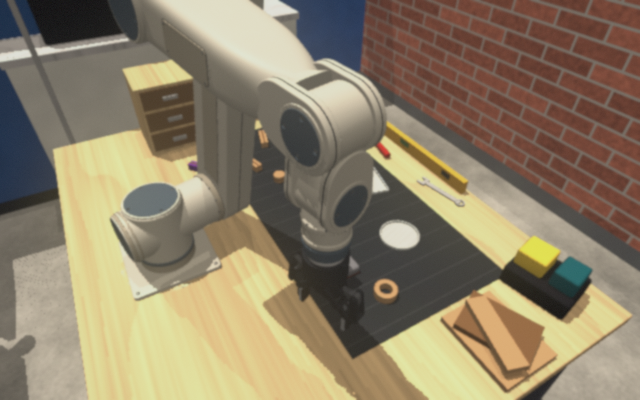

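The top view shows everything: bars at (158,189) and (208,230), small disc (258,207), wax tin (324,188), wide disc (384,192), sanding block (439,205), ring (490,187), long tray (321,104), round tray (424,126) and post (235,132). In the side view the arm hides most of the parts, and the ring is at (385,291).

```bash
cat > h.py <<'E'
import numpy as np,cv2
def ray(s,uv,z):
    uv=np.atleast_2d(np.asarray(uv,float));R=s["view"][:3,:3];t=s["view"][:3,3]
    c=-R.T@t;d=np.c_[uv,np.ones(len(uv))]@np.linalg.inv(s["intrinsics"]).T@R
    return (c+d*((z-c[2])/d[:,2])[:,None])[:,:2]
def seg(s,seed,kind,r=40):
    f=s["frame"];hsv=cv2.cvtColor(cv2.GaussianBlur(f,(3,3),0),cv2.COLOR_RGB2HSV)
    h,S,v=[hsv[:,:,i].astype(int) for i in range(3)]
    m={"tan":(S>55)&(v>75)&(h<35),"white":(v>135)&(S<60),"grey":(v>62)&(S<90)}[kind].astype(np.uint8)
    k=np.zeros_like(m);cv2.circle(k,tuple(map(int,seed)),r,1,-1)
    cs,_=cv2.findContours(m*k,cv2.RETR_EXTERNAL,cv2.CHAIN_APPROX_NONE)
    return max(cs,key=cv2.contourArea)
def meas(s,seed,kind,z,r=40):
    p=ray(s,seg(s,seed,kind,r)[:,0,:],z).astype(np.float32)*1000
    M=cv2.moments(p.reshape(-1,1,2));c=np.array([M["m10"],M["m01"]])/M["m00"]
    (cx,cy),(w,l),a=cv2.minAreaRect(p)
    if w>l: w,l,a=l,w,a+90
    # a: direction of the short side from x; the long side's angle from y is the same
    return dict(c=c.round(1),rect=(round(cx,1),round(cy,1)),wl=(round(w,1),round(l,1)),a=round((a+90)%180-90,1))
E
python3 - <<'E'
import pickle;from h import *
d=pickle.load(open("s0.pkl","rb"));t=d["top"]
print("cam",-t["view"][:3,:3].T@t["view"][:3,3])
for n,sd,k,z,r in[("bar1",(158,189),"tan",.0125,26),("bar2",(208,230),"tan",.0125,26),("small",(258,207),"tan",.0125,18),("wide",(384,192),"tan",.0125,24),("ring",(490,187),"tan",.0125,24),("tin",(324,188),"tan",.0175,24),("block",(439,205),"grey",.013,24),("long",(321,104),"white",.01,45),("round",(424,126),"white",.01,38),("post",(235,132),"grey",.01,26)]:
    print(n,meas(t,sd,k,z,r))
f=t["frame"];print(f[132,205:265:3].tolist())
E
```

```text
cam [ 0.35174712 -0.01426555  0.90772624]
bar1 {'c': array([471.7, 413.6]), 'rect': (471.6, 413.0), 'wl': (33.5, 102.8), 'a': -16.4}
bar2 {'c': array([367.3, 286.3]), 'rect': (367.6, 285.8), 'wl': (30.8, 98.3), 'a': 15.1}
small {'c': array([420.8, 162.5]), 'rect': (420.5, 162.2), 'wl': (42.1, 44.6), 'a': -0.8}
wide {'c': array([ 447.3, -147.8]), 'rect': (447.1, -148.6), 'wl': (63.5, 64.3), 'a': 87.7}
ring {'c': array([ 449.7, -404.8]), 'rect': (450.3, -405.0), 'wl': (66.8, 69.8), 'a': -3.9}
tin {'c': array([460.5,  -2.4]), 'rect': (460.9, -1.8), 'wl': (63.8, 64.2), 'a': 88.2}
block {'c': array([ 426.2, -277.3]), 'rect': (429.2, -278.8), 'wl': (80.6, 114.8), 'a': 3.4}
long {'c': array([676.7,   2.5]), 'rect': (676.8, 2.5), 'wl': (103.6, 134.9), 'a': -12.8}
round {'c': array([ 611.1, -253.8]), 'rect': (611.4, -254.4), 'wl': (115.1, 116.7), 'a': -2.1}
post {'c': array([611.5, 219.1]), 'rect': (611.6, 219.1), 'wl': (128.7, 132.7), 'a': -46.2}
[[82, 84, 80], [80, 82, 78], [82, 81, 81], [77, 79, 74], [93, 89, 91], [111, 105, 110], [117, 110, 114], [115, 111, 113], [116, 113, 114], [102, 99, 95], [88, 85, 81], [95, 90, 93], [115, 110, 114], [114, 110, 114], [113, 107, 110], [115, 110, 113], [69, 67, 70], [82, 82, 80], [90, 92, 88], [76, 77, 76]]
```

step_arm(deltas=[[[0.0627,0.0269,-0.036,0,0,0,1],[0.0627,0.0269,-0.036,0,0,0,1],[0.0627,0.0269,-0.036,0,0,0,1],[0.0627,0.0269,-0.036,0,0,0,1]]], grip_force=40)

```text
clock: 0.5
eef_pos: [0.3257, -0.4581, 0.3317]
orientation: [[0.932, 0.362, -0.0], [0.362, -0.932, 0.0], [-0.0, -0.0, -1.0]]
wrist_force: [0.3, -1.5, 0.3]
gripper_width: 1.001
gripper_force: 0.0
```

step_arm(deltas=[[[0.0627,0.0269,-0.036,0,0,0,1],[0.0627,0.0269,-0.036,0,0,0,1],[0.0627,0.0269,-0.036,0,0,0,1],[0.0627,0.0269,-0.036,0,0,0,1],[0,0,0,0,0,0,1]]])

```text
clock: 1.0
eef_pos: [0.4526, -0.4028, 0.2576]
orientation: [[0.931, 0.366, -0.002], [0.366, -0.931, 0.004], [-0.001, -0.004, -1.0]]
wrist_force: [-0.9, 0.1, -0.4]
gripper_width: 1.003
gripper_force: 0.0
```

Run:
```python
import pickle;from h import *
from workcell import manip
d=pickle.load(open("s0.pkl","rb"));t=d["top"]
g=cv2.cvtColor(cv2.GaussianBlur(t["frame"],(3,3),0),cv2.COLOR_RGB2GRAY)
m=(g>97).astype(np.uint8);k=np.zeros_like(m);cv2.circle(k,(235,132),26,1,-1)
cs,_=cv2.findContours(m*k,cv2.RETR_EXTERNAL,cv2.CHAIN_APPROX_NONE);c=max(cs,key=cv2.contourArea)
p=ray(t,c[:,0],.01).astype(np.float32)*1000;print("post",cv2.minEnclosingCircle(p),cv2.minAreaRect(p))
print("side ring",meas(d["side"],(385,291),"tan",.0125,24))
s=manip.snapshot("side");pickle.dump(s,open("s1.pkl","wb"))
cv2.imwrite("pics/side1.png",s["frame"][:,:,::-1])
print(manip.get_obs()["eef_pos"],manip.get_obs()["q"])
```

```text
post ((611.3926391601562, 220.70150756835938), 44.1611328125) ((612.4765625, 220.32943725585938), (83.9865493774414, 85.56058502197266), 89.48365020751953)
side ring {'c': array([ 453.1, -399.3]), 'rect': (454.0, -400.4), 'wl': (68.3, 78.0), 'a': -29.1}
[ 0.45133591 -0.40371752  0.25883609] [-8.68274301e-01  4.27955404e-01 -1.06312090e-01  1.03978981e+00
  5.32471877e-05  1.89961362e+00]
```

View pics/side1.png

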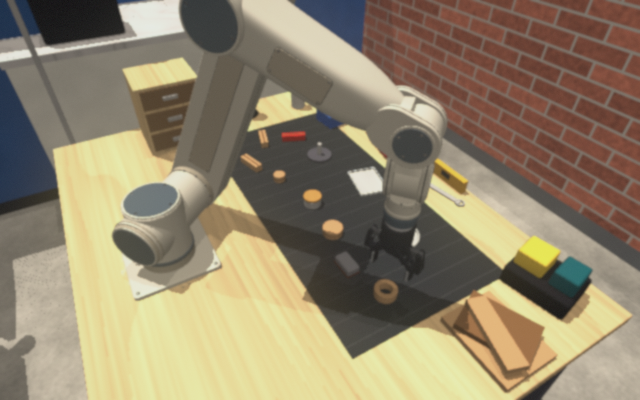

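The side view shows the open gripper (395,250) above and behind the ring (385,291), with nothing touching. I'll lower onto the ring.

step_arm(deltas=[[[0,0,-0.055,0,0,0,1],[0,0,-0.055,0,0,0,1],[0,0,-0.04,0,0,0,1],[0,0,-0.014,0,0,0,1],[0,0,0,0,0,0,1]]])

```text
clock: 1.55
eef_pos: [0.4494, -0.4054, 0.1784]
orientation: [[0.932, 0.362, -0.001], [0.362, -0.932, 0.001], [-0.001, -0.001, -1.0]]
wrist_force: [0.3, 0.7, 0.0]
gripper_width: 1.0
gripper_force: 0.0
```

step_arm(deltas=[[[0,0,0,0,0,0,0],[0,0,0,0,0,0,0],[0,0,0,0,0,0,0],[0,0,0,0,0,0,0],[0,0,0,0,0,0,0]]], grip_force=40)

```text
clock: 2.05
eef_pos: [0.4502, -0.4054, 0.1805]
orientation: [[0.932, 0.362, 0.001], [0.362, -0.932, -0.002], [0.001, 0.003, -1.0]]
wrist_force: [-2.5, 0.1, 6.5]
gripper_width: 0.68
gripper_force: 41.9
```

step_arm(deltas=[[[0,0,0.04,0,0,0,-0.1],[0,0,0.07,0,0,0,-0.1],[0,0,0.07,0,0,0,-0.1],[0,0,0.05,0,0,0,-0.1],[0,0,0,0,0,0,-0.1]]])

```text
clock: 2.55
eef_pos: [0.4505, -0.4055, 0.2986]
orientation: [[0.932, 0.362, 0.005], [0.362, -0.932, -0.006], [0.003, 0.007, -1.0]]
wrist_force: [0.2, -0.2, -0.5]
gripper_width: 0.687
gripper_force: 43.4
```

step_arm(deltas=[[[0.0216,0.0834,0,0,0,0.0509,-0.1],[0.0216,0.0834,0,0,0,0.0509,-0.1],[0.0216,0.0834,0,0,0,0.0509,-0.1],[0.0216,0.0834,0,0,0,0.0509,-0.1],[0.0216,0.0834,0,0,0,0.0509,-0.1]]])

```text
clock: 3.05
eef_pos: [0.504, -0.1948, 0.2936]
orientation: [[0.715, 0.699, 0.0], [0.699, -0.715, -0.0], [0.0, 0.0, -1.0]]
wrist_force: [0.1, 0.4, -0.4]
gripper_width: 0.673
gripper_force: 43.4
```

step_arm(deltas=[[[0.0216,0.0834,0,0,0,0.0509,-0.1],[0.0216,0.0834,0,0,0,0.0509,-0.1],[0.0216,0.0834,0,0,0,0.0509,-0.1],[0.0216,0.0834,0,0,0,0.0509,-0.1],[0.0216,0.0834,0,0,0,0.0509,-0.1]]])

```text
clock: 3.55
eef_pos: [0.5581, 0.0138, 0.2936]
orientation: [[0.387, 0.922, 0.0], [0.922, -0.387, -0.0], [0.0, 0.0, -1.0]]
wrist_force: [0.6, -0.7, -0.4]
gripper_width: 0.677
gripper_force: 43.4
```

step_arm(deltas=[[[0.0216,0.0834,0,0,0,0.0509,-0.1],[0.0216,0.0834,0,0,0,0.0509,-0.1],[0.0216,0.0834,0,0,0,0.0509,-0.1],[0.0216,0.0834,0,0,0,0.0509,-0.1],[0.0214,0.0832,0,0,0,0.0509,-0.1]]])

```text
clock: 4.05
eef_pos: [0.612, 0.2222, 0.2934]
orientation: [[-0.003, 1.0, -0.0], [1.0, 0.003, -0.0], [-0.0, -0.0, -1.0]]
wrist_force: [-0.1, -0.3, -1.1]
gripper_width: 0.675
gripper_force: 43.4
```

step_arm(deltas=[[[0,0,0,0,0,0,-0.1],[0,0,0,0,0,0,-0.1]]])

```text
clock: 4.25
eef_pos: [0.6117, 0.2213, 0.2929]
orientation: [[-0.001, 1.0, -0.001], [1.0, 0.001, -0.0], [-0.0, -0.001, -1.0]]
wrist_force: [-0.3, -0.8, -0.7]
gripper_width: 0.679
gripper_force: 43.4
```

Run:
```python
from h import *
from workcell import manip
a=manip.snapshot("side")["frame"][60:260,200:500];b=manip.snapshot("top")["frame"][40:240,100:400]
cv2.imwrite("pics/c2.png",cv2.resize(np.vstack([a,b])[:,:,::-1],None,fx=1.5,fy=1.5))
```

```text
(no output)
```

View pics/c2.png

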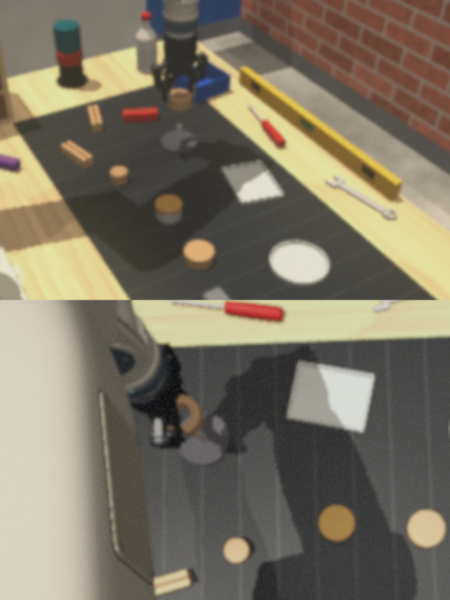

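The ring is held level above the post: side crop (180,98) against post (180,130), and it shows at (187,413) in the top crop. Lowering.

step_arm(deltas=[[[0,0,-0.04,0,0,0,-0.1],[0,0,-0.04,0,0,0,-0.1],[0,0,-0.03,0,0,0,-0.1],[0,0,-0.016,0,0,0,-0.1],[0,0,-0.01,0,0,0,-0.1]]])

```text
clock: 4.85
eef_pos: [0.612, 0.2193, 0.2254]
orientation: [[0.002, 1.0, -0.0], [1.0, -0.002, -0.0], [-0.0, -0.0, -1.0]]
wrist_force: [0.1, 0.2, -1.1]
gripper_width: 0.678
gripper_force: 43.4
```

step_arm(deltas=[[[0,0,-0.03,0,0,0,-0.1],[0,0,-0.02,0,0,0,-0.1],[0,0,-0.014,0,0,0,-0.1],[0,0,-0.006,0,0,0,-0.1],[0,0,0,0,0,0,-0.1]]])

```text
clock: 5.35
eef_pos: [0.612, 0.2203, 0.191]
orientation: [[0.001, 1.0, 0.0], [1.0, -0.001, 0.0], [0.0, 0.0, -1.0]]
wrist_force: [0.1, -0.2, -0.2]
gripper_width: 0.677
gripper_force: 43.4
```

step_arm(deltas=[[[0,0,0,0,0,0,1],[0,0,0,0,0,0,1],[0,0,0,0,0,0,1],[0,0,0,0,0,0,1]]])

```text
clock: 5.75
eef_pos: [0.612, 0.2204, 0.1908]
orientation: [[0.001, 1.0, 0.0], [1.0, -0.001, 0.0], [0.0, 0.0, -1.0]]
wrist_force: [-0.2, -0.1, 0.3]
gripper_width: 1.0
gripper_force: 0.0
```

step_arm(deltas=[[[0,0,0.04,0,0,0,1],[0,0,0.08,0,0,0,1],[0,0,0.08,0,0,0,1],[0,0,0,0,0,0,1]]])

```text
clock: 6.15
eef_pos: [0.6129, 0.2207, 0.2966]
orientation: [[0.001, 1.0, 0.009], [1.0, -0.001, 0.002], [0.002, 0.009, -1.0]]
wrist_force: [0.3, -0.4, 0.5]
gripper_width: 0.999
gripper_force: 0.0
```

step_arm(deltas=[[[-0.0468,0.0643,0,0,0,-0.0304,1],[-0.0468,0.0643,0,0,0,-0.0304,1],[-0.0468,0.0643,0,0,0,-0.0304,1],[-0.0468,0.0643,0,0,0,-0.0304,1],[-0.0468,0.0643,0,0,0,-0.0304,1]]])

```text
clock: 6.65
eef_pos: [0.4939, 0.3822, 0.2903]
orientation: [[0.239, 0.971, -0.0], [0.971, -0.239, -0.0], [-0.0, -0.0, -1.0]]
wrist_force: [1.0, 0.7, 0.4]
gripper_width: 0.994
gripper_force: 0.0
```

step_arm(deltas=[[[-0.0466,0.0643,0,0,0,-0.0304,1],[0,0,-0.04,0,0,0,1],[0,0,-0.04,0,0,0,1],[0,0,0,0,0,0,1]]])

```text
clock: 7.05
eef_pos: [0.4706, 0.4132, 0.2479]
orientation: [[0.282, 0.959, -0.004], [0.959, -0.282, -0.003], [-0.004, -0.003, -1.0]]
wrist_force: [0.5, 0.3, -1.0]
gripper_width: 0.997
gripper_force: 0.0
```

Run:
```python
from h import *
from workcell import manip
o=manip.get_obs();print(o["eef_pos"],o["q"],np.degrees(np.arctan2(*o["orientation"][[1,0],1])) if hasattr(o["orientation"],"shape") else o["orientation"])
s=manip.snapshot("side")
cv2.imwrite("pics/c3.png",cv2.resize(s["frame"][60:260,180:430][:,:,::-1],None,fx=2.4,fy=2.4))
```

```text
[0.47064021 0.4131982  0.24785408] [ 5.86623857e-01  4.68886783e-01 -6.70859837e-02  1.03954460e+00
 -5.51292974e-05  2.44376013e+00] -16.406376266387245
```

View pics/c3.png

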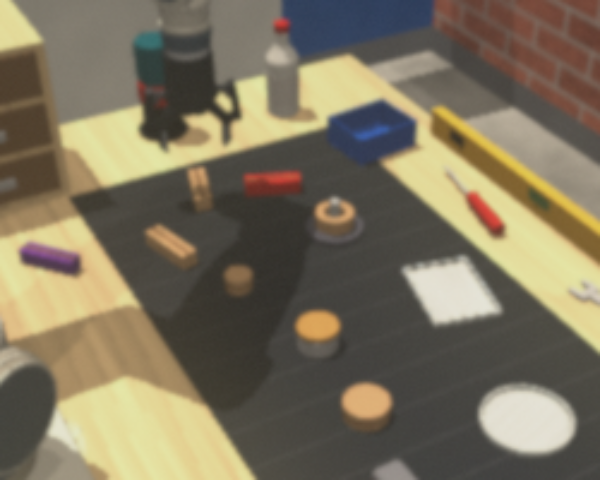

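The ring sits flat on the post base (crop 335,215). The open gripper is above bar 1 (200,188), and the red look-alike (272,183) is near the +x finger, so I'll narrow the opening before going down.

step_arm(deltas=[[[0,0,0,0,0,0,0.2],[0,0,0,0,0,0,0.2],[0,0,-0.04,0,0,0,0.2],[0,0,-0.06,0,0,0,0.2],[0,0,-0.034,0,0,0,0.2]]])

```text
clock: 7.6
eef_pos: [0.4718, 0.4129, 0.1829]
orientation: [[0.284, 0.959, -0.0], [0.959, -0.284, 0.0], [-0.0, -0.0, -1.0]]
wrist_force: [0.2, 0.2, -0.2]
gripper_width: 0.599
gripper_force: 0.0
```

step_arm(deltas=[[[0,0,-0.004,0,0,0,0.2],[0,0,0,0,0,0,-0.8],[0,0,0,0,0,0,-0.8],[0,0,0,0,0,0,-0.8],[0,0,0,0,0,0,-0.8]]])

```text
clock: 8.1
eef_pos: [0.4721, 0.4135, 0.1832]
orientation: [[0.283, 0.959, 0.002], [0.959, -0.283, 0.001], [0.002, 0.002, -1.0]]
wrist_force: [1.1, -0.5, 7.0]
gripper_width: 0.292
gripper_force: 40.6
```

step_arm(deltas=[[[0,0,0.038,0,0,0,-0.8],[0,0,0.07,0,0,0,-0.8],[0,0,0.07,0,0,0,-0.8],[0,0,0.04,0,0,0,-0.8],[0.0415,-0.0757,0,0,0,0.0036,-0.8]]])

```text
clock: 8.6
eef_pos: [0.4914, 0.3782, 0.2948]
orientation: [[0.273, 0.962, 0.005], [0.962, -0.273, 0.004], [0.006, 0.004, -1.0]]
wrist_force: [2.8, -0.1, -1.2]
gripper_width: 0.291
gripper_force: 39.7
```

step_arm(deltas=[[[0.0415,-0.0757,0,0,0,0.0036,-0.8],[0.0415,-0.0757,0,0,0,0.0036,-0.8],[0.0415,-0.0757,0,0,0,0.0036,-0.8],[0.0415,-0.0757,0,0,0,0.0036,-0.8],[0.0415,-0.0757,0,0,0,0.0036,-0.8]]])

```text
clock: 9.1
eef_pos: [0.5967, 0.1846, 0.2913]
orientation: [[0.25, 0.968, 0.001], [0.968, -0.25, 0.0], [0.0, 0.001, -1.0]]
wrist_force: [0.8, -0.1, -0.1]
gripper_width: 0.292
gripper_force: 39.7
```

step_arm(deltas=[[[0.0415,-0.0757,0,0,0,0.0036,-0.8],[0.0415,-0.0757,0,0,0,0.0036,-0.8],[0.0415,-0.0757,0,0,0,0.0036,-0.8],[0.0415,-0.0757,0,0,0,0.0036,-0.8],[0.0415,-0.0757,0,0,0,0.0036,-0.8]]])

```text
clock: 9.6
eef_pos: [0.7005, -0.0047, 0.2913]
orientation: [[0.223, 0.975, 0.001], [0.975, -0.223, -0.0], [0.0, 0.001, -1.0]]
wrist_force: [0.3, 0.8, -1.2]
gripper_width: 0.291
gripper_force: 39.7
```

step_arm(deltas=[[[0,0,0,0,0,0,-0.8],[0,0,-0.06,0,0,0,-0.8],[0,0,-0.06,0,0,0,-0.8],[0,0,0,0,0,0,-0.8]]])

```text
clock: 10.0
eef_pos: [0.6986, -0.0028, 0.2269]
orientation: [[0.223, 0.975, -0.007], [0.975, -0.223, 0.001], [-0.001, -0.007, -1.0]]
wrist_force: [-0.5, -0.3, -0.3]
gripper_width: 0.292
gripper_force: 39.7
```

Run:
```python
from h import *
from workcell import manip
s=manip.snapshot("side")
cv2.imwrite("pics/c4.png",cv2.resize(s["frame"][60:260,250:500][:,:,::-1],None,fx=2.4,fy=2.4))
```

```text
(no output)
```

View pics/c4.png

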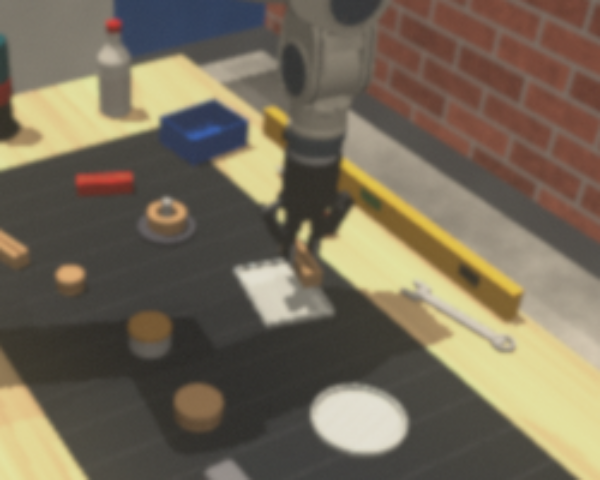

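Bar 1 (305,265 in the crop) hangs level over the far half of the tray. Placing it.

step_arm(deltas=[[[0,0,-0.04,0,0,0,-0.8],[0,0,-0.03,0,0,0,-0.8],[0,0,-0.012,0,0,0,-0.8],[0,0,-0.006,0,0,0,-0.8],[0,0,0,0,0,0,-0.8]]])

```text
clock: 10.55
eef_pos: [0.7002, -0.0029, 0.1878]
orientation: [[0.223, 0.975, 0.001], [0.975, -0.223, -0.0], [0.0, 0.001, -1.0]]
wrist_force: [0.3, -0.2, -1.0]
gripper_width: 0.288
gripper_force: 39.7
```

step_arm(deltas=[[[0,0,0,0,0,0,-0.2],[0,0,0,0,0,0,-0.2],[0,0,0,0,0,0,-0.2]]])

```text
clock: 10.85
eef_pos: [0.7001, -0.0031, 0.1873]
orientation: [[0.223, 0.975, 0.001], [0.975, -0.223, -0.0], [0.0, 0.001, -1.0]]
wrist_force: [-0.4, -0.4, 0.0]
gripper_width: 0.398
gripper_force: 0.0
```

step_arm(deltas=[[[0,0,0.038,0,0,0,-0.2],[0,0,0.08,0,0,0,0],[0,0,0.09,0,0,0,1],[0,0,0,0,0,0,1]]])

```text
clock: 11.25
eef_pos: [0.7009, -0.0031, 0.2979]
orientation: [[0.223, 0.975, 0.01], [0.975, -0.223, -0.001], [0.001, 0.011, -1.0]]
wrist_force: [1.7, -0.3, -0.2]
gripper_width: 0.82
gripper_force: 0.0
```

step_arm(deltas=[[[-0.0665,0.0578,0,0,0,0.031,0.4],[-0.0665,0.0578,0,0,0,0.031,0.4],[-0.0665,0.0578,0,0,0,0.031,0.4],[-0.0665,0.0578,0,0,0,0.031,0.4],[-0.0665,0.0578,0,0,0,0.031,0.4]]])

```text
clock: 11.75
eef_pos: [0.5321, 0.1422, 0.2907]
orientation: [[-0.02, 1.0, 0.0], [1.0, 0.02, 0.0], [0.0, 0.0, -1.0]]
wrist_force: [0.7, 1.7, 1.4]
gripper_width: 0.701
gripper_force: 0.0
```

step_arm(deltas=[[[-0.0665,0.0578,0,0,0,0.031,0.4],[-0.0665,0.0578,0,0,0,0.031,0.4],[-0.0665,0.0578,0,0,0,0.031,0.4],[-0.0665,0.0578,0,0,0,0.031,0.4],[-0.0665,0.0578,0,0,0,0.031,0.4]]])

```text
clock: 12.25
eef_pos: [0.3659, 0.2867, 0.2909]
orientation: [[-0.261, 0.965, 0.001], [0.965, 0.261, 0.0], [0.0, 0.001, -1.0]]
wrist_force: [0.5, 1.3, 0.2]
gripper_width: 0.697
gripper_force: 0.0
```

step_arm(deltas=[[[0,0,-0.06,0,0,0,0.4],[0,0,-0.06,0,0,0,0.4],[0,0,0,0,0,0,0.4]]])

```text
clock: 12.55
eef_pos: [0.366, 0.2856, 0.2282]
orientation: [[-0.26, 0.966, -0.004], [0.966, 0.26, -0.002], [-0.001, -0.005, -1.0]]
wrist_force: [0.5, -1.3, 0.2]
gripper_width: 0.702
gripper_force: 0.0
```

Run:
```python
from h import *
from workcell import manip
s=manip.snapshot("side")
cv2.imwrite("pics/c5.png",cv2.resize(s["frame"][60:260,200:450][:,:,::-1],None,fx=2.4,fy=2.4))
o=manip.get_obs();print(o["eef_pos"],o["orientation"])
```

```text
[0.36684368 0.28577017 0.22996594] [[-2.59287177e-01  9.65796732e-01 -2.61377270e-03]
 [ 9.65800041e-01  2.59284306e-01 -1.38916460e-03]
 [-6.63940388e-04 -2.88457434e-03 -9.99995619e-01]]
```

View pics/c5.png

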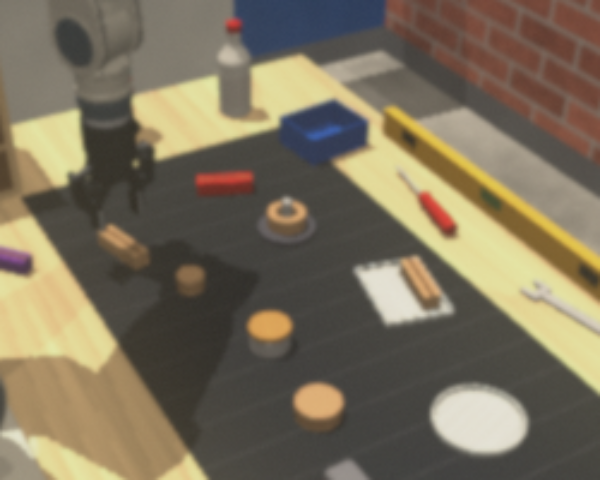

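Bar 1 lies flat in the tray (420,280), and the gripper is above bar 2 (122,245).

step_arm(deltas=[[[0,0,-0.05,0,0,0,0.4],[0,0,-0.036,0,0,0,0.4],[0,0,-0.012,0,0,0,0.4],[0,0,0,0,0,0,-0.8],[0,0,0,0,0,0,-0.8]]])

```text
clock: 13.1
eef_pos: [0.3681, 0.286, 0.1828]
orientation: [[-0.259, 0.966, 0.001], [0.966, 0.259, 0.001], [0.0, 0.001, -1.0]]
wrist_force: [0.1, -0.6, -0.7]
gripper_width: 0.373
gripper_force: 0.0
```

step_arm(deltas=[[[0,0,0,0,0,0,-0.8],[0,0,0,0,0,0,-0.8],[0,0,0,0,0,0,-0.8]]])

```text
clock: 13.4
eef_pos: [0.368, 0.2861, 0.183]
orientation: [[-0.259, 0.966, 0.002], [0.966, 0.259, 0.001], [0.0, 0.002, -1.0]]
wrist_force: [-0.0, -0.6, 5.9]
gripper_width: 0.295
gripper_force: 40.0
```

step_arm(deltas=[[[0,0,0.038,0,0,0,-0.8],[0,0,0.07,0,0,0,-0.8],[0,0,0.07,0,0,0,-0.8],[0,0,0.04,0,0,0,-0.8]]])

```text
clock: 13.8
eef_pos: [0.3676, 0.2861, 0.294]
orientation: [[-0.259, 0.966, 0.003], [0.966, 0.259, 0.002], [0.001, 0.004, -1.0]]
wrist_force: [0.7, 0.5, -0.9]
gripper_width: 0.291
gripper_force: 39.6
```

step_arm(deltas=[[[0.0635,-0.0618,0,0,0,-0.0344,-0.8],[0.0635,-0.0618,0,0,0,-0.0344,-0.8],[0.0635,-0.0618,0,0,0,-0.0344,-0.8],[0.0635,-0.0618,0,0,0,-0.0344,-0.8],[0.0635,-0.0618,0,0,0,-0.0344,-0.8]]])

```text
clock: 14.3
eef_pos: [0.5272, 0.1299, 0.2916]
orientation: [[0.011, 1.0, 0.001], [1.0, -0.011, 0.0], [0.0, 0.001, -1.0]]
wrist_force: [0.5, 0.7, -0.8]
gripper_width: 0.296
gripper_force: 39.5
```

step_arm(deltas=[[[0.0635,-0.0618,0,0,0,-0.0344,-0.8],[0.0635,-0.0618,0,0,0,-0.0344,-0.8],[0.0635,-0.0618,0,0,0,-0.0344,-0.8],[0.0635,-0.0618,0,0,0,-0.0344,-0.8],[0,0,0,0,0,0,-0.8]]])

```text
clock: 14.8
eef_pos: [0.6561, 0.0039, 0.2904]
orientation: [[0.228, 0.974, 0.002], [0.974, -0.228, -0.001], [-0.001, 0.002, -1.0]]
wrist_force: [-0.8, 0.6, -0.7]
gripper_width: 0.293
gripper_force: 39.6
```

step_arm(deltas=[[[0,0,-0.06,0,0,0,-0.8],[0,0,-0.06,0,0,0,-0.8],[0,0,0,0,0,0,-0.8]]])

```text
clock: 15.1
eef_pos: [0.6518, 0.0081, 0.2275]
orientation: [[0.222, 0.975, -0.006], [0.975, -0.222, 0.001], [-0.001, -0.006, -1.0]]
wrist_force: [-0.8, -0.6, -1.4]
gripper_width: 0.293
gripper_force: 39.6
```

Run:
```python
from h import *
from workcell import manip
s=manip.snapshot("side")
cv2.imwrite("pics/c6.png",cv2.resize(s["frame"][60:260,250:500][:,:,::-1],None,fx=2.4,fy=2.4))
o=manip.get_obs();print(o["eef_pos"],o["orientation"])
```

```text
[0.65249608 0.00810072 0.22982956] [[ 2.22204103e-01  9.74994298e-01 -3.38449307e-03]
 [ 9.75000111e-01 -2.22203980e-01  4.17233463e-04]
 [-3.45247581e-04 -3.39259211e-03 -9.99994186e-01]]
```

View pics/c6.png

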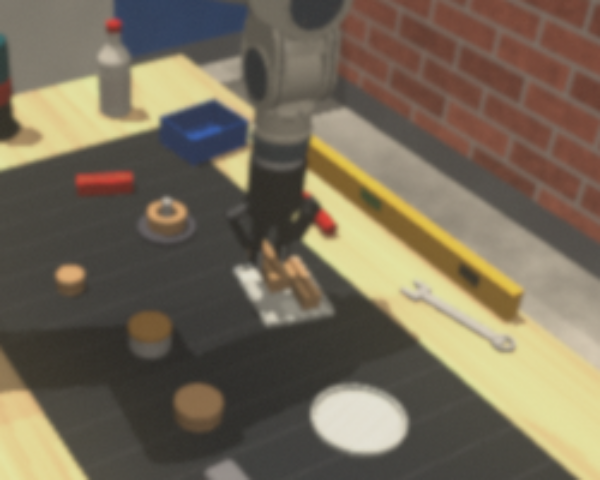

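Bar 2 (275,265) hangs parallel to bar 1 (305,285) with a gap between them. Lowering it and releasing.

step_arm(deltas=[[[0,0,-0.04,0,0,0,-0.8],[0,0,-0.03,0,0,0,-0.8],[0,0,-0.012,0,0,0,-0.8],[0,0,-0.006,0,0,0,-0.8],[0,0,0,0,0,0,-0.8]]])

```text
clock: 15.65
eef_pos: [0.6535, 0.0079, 0.1877]
orientation: [[0.222, 0.975, 0.001], [0.975, -0.222, -0.0], [0.0, 0.001, -1.0]]
wrist_force: [0.2, -0.6, -0.5]
gripper_width: 0.295
gripper_force: 39.6
```

step_arm(deltas=[[[0,0,0,0,0,0,-0.22],[0,0,0,0,0,0,-0.22],[0,0,0,0,0,0,-0.22]]])

```text
clock: 15.95
eef_pos: [0.6533, 0.0078, 0.1873]
orientation: [[0.222, 0.975, 0.001], [0.975, -0.222, -0.0], [0.0, 0.001, -1.0]]
wrist_force: [-1.0, 0.1, 0.3]
gripper_width: 0.387
gripper_force: 0.0
```

step_arm(deltas=[[[0,0,0.038,0,0,0,-0.22],[0,0,0.08,0,0,0,-0.2],[0,0,0.09,0,0,0,1],[0,0,0,0,0,0,1]]])

```text
clock: 16.35
eef_pos: [0.6543, 0.0078, 0.2975]
orientation: [[0.222, 0.975, 0.01], [0.975, -0.222, -0.001], [0.001, 0.01, -1.0]]
wrist_force: [0.2, -0.1, -0.3]
gripper_width: 0.726
gripper_force: 0.0
```

step_arm(deltas=[[[-0.0686,-0.052,0,0,0,0,1],[-0.0686,-0.052,0,0,0,0,1],[-0.0686,-0.052,0,0,0,0,1],[-0.0686,-0.052,0,0,0,0,1],[-0.0686,-0.052,0,0,0,0,1]]])

```text
clock: 16.85
eef_pos: [0.4802, -0.1228, 0.2907]
orientation: [[0.222, 0.975, 0.0], [0.975, -0.222, -0.0], [-0.0, 0.0, -1.0]]
wrist_force: [0.1, -0.3, 0.5]
gripper_width: 0.997
gripper_force: 0.0
```

step_arm(deltas=[[[-0.0686,-0.052,0,0,0,0,1],[0,0,-0.06,0,0,0,1],[0,0,-0.06,0,0,0,1],[0,0,0,0,0,0,1]]])

```text
clock: 17.25
eef_pos: [0.446, -0.1479, 0.2282]
orientation: [[0.223, 0.975, -0.004], [0.975, -0.223, 0.002], [0.001, -0.005, -1.0]]
wrist_force: [0.8, -0.0, 0.9]
gripper_width: 1.0
gripper_force: 0.0
```

Run:
```python
from h import *
from workcell import manip
s=manip.snapshot("side")
cv2.imwrite("pics/c7.png",cv2.resize(s["frame"][100:300,220:470][:,:,::-1],None,fx=2.4,fy=2.4))
o=manip.get_obs();print(o["eef_pos"],o["orientation"])
```

```text
[ 0.44681868 -0.14804351  0.22994287] [[ 2.22887876e-01  9.74840531e-01 -2.63308916e-03]
 [ 9.74843696e-01 -2.22884552e-01  1.49856468e-03]
 [ 8.73986689e-04 -2.90086227e-03 -9.99995411e-01]]
```

View pics/c7.png

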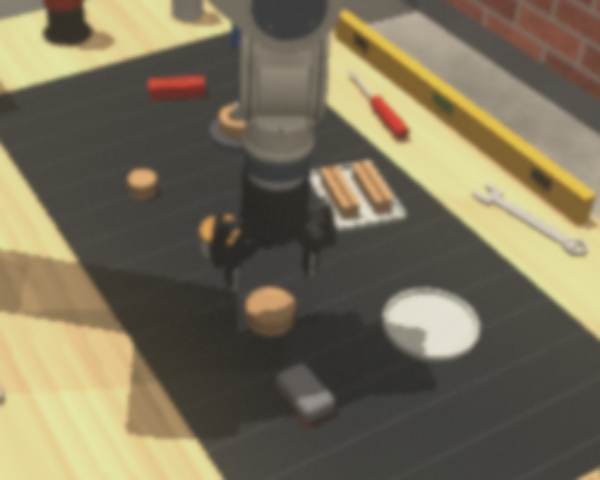

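Both bars lie side by side in the tray (355,190), and the gripper is above the wide disc (270,310).

step_arm(deltas=[[[0,0,-0.05,0,0,0,1],[0,0,-0.04,0,0,0,1],[0,0,-0.014,0,0,0,1],[0,0,0,0,0,0,1],[0,0,0,0,0,0,0]]])

```text
clock: 17.8
eef_pos: [0.448, -0.1483, 0.1798]
orientation: [[0.222, 0.975, 0.001], [0.975, -0.222, -0.001], [-0.0, 0.001, -1.0]]
wrist_force: [-0.4, 0.7, 0.6]
gripper_width: 0.856
gripper_force: 0.0
```

step_arm(deltas=[[[0,0,0,0,0,0,0],[0,0,0,0,0,0,0],[0,0,0,0,0,0,0],[0,0,0,0,0,0,0]]])

```text
clock: 18.2
eef_pos: [0.4478, -0.1483, 0.1802]
orientation: [[0.222, 0.975, 0.002], [0.975, -0.222, -0.001], [-0.0, 0.002, -1.0]]
wrist_force: [-0.9, 1.4, 7.5]
gripper_width: 0.687
gripper_force: 41.2
```

step_arm(deltas=[[[0,0,0.04,0,0,0,-0.1],[0,0,0.07,0,0,0,-0.1],[0,0,0.07,0,0,0,-0.1],[0,0,0.044,0,0,0,-0.1]]])

```text
clock: 18.6
eef_pos: [0.4476, -0.1482, 0.2939]
orientation: [[0.222, 0.975, 0.003], [0.975, -0.222, -0.002], [-0.001, 0.003, -1.0]]
wrist_force: [0.3, -1.0, -0.4]
gripper_width: 0.68
gripper_force: 43.5
```

step_arm(deltas=[[[0.0655,-0.0424,0,0,0,0,-0.1],[0.0655,-0.0424,0,0,0,0,-0.1],[0.0655,-0.0424,0,0,0,0,-0.1],[0.0655,-0.0424,0,0,0,0,-0.1],[0.0655,-0.0424,0,0,0,0,-0.1]]])

```text
clock: 19.1
eef_pos: [0.6123, -0.2549, 0.2916]
orientation: [[0.222, 0.975, 0.001], [0.975, -0.222, -0.001], [-0.0, 0.001, -1.0]]
wrist_force: [-0.4, 0.2, 0.2]
gripper_width: 0.683
gripper_force: 43.6
```

step_arm(deltas=[[[0,0,0,0,0,0,-0.1],[0,0,-0.06,0,0,0,-0.1],[0,0,-0.06,0,0,0,-0.1],[0,0,-0.05,0,0,0,-0.1],[0,0,0,0,0,0,-0.1]]])

```text
clock: 19.6
eef_pos: [0.6099, -0.2534, 0.203]
orientation: [[0.222, 0.975, -0.005], [0.975, -0.222, 0.003], [0.002, -0.005, -1.0]]
wrist_force: [-0.3, -0.3, -0.7]
gripper_width: 0.677
gripper_force: 43.7
```

Run:
```python
from h import *
from workcell import manip
s=manip.snapshot("side")
cv2.imwrite("pics/c8.png",cv2.resize(s["frame"][120:320,280:530][:,:,::-1],None,fx=2.4,fy=2.4))
o=manip.get_obs();print(o["eef_pos"],o["orientation"])
```

```text
[ 0.61053244 -0.25374166  0.2051656 ] [[ 2.22428850e-01  9.74945975e-01 -2.39864343e-03]
 [ 9.74948552e-01 -2.22425938e-01  1.42261578e-03]
 [ 8.53453018e-04 -2.65498473e-03 -9.99996111e-01]]
```

View pics/c8.png

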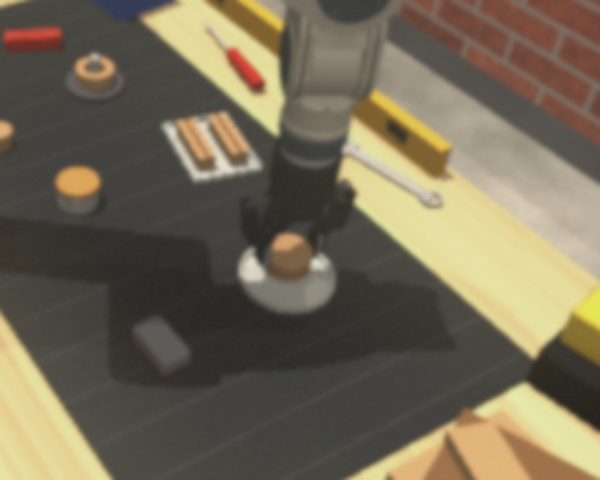

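The wide disc (290,257) hangs level above the round tray (288,278). Lowering it and releasing.

step_arm(deltas=[[[0,0,-0.024,0,0,0,-0.1],[0,0,-0.012,0,0,0,-0.1],[0,0,-0.007,0,0,0,-0.1],[0,0,0,0,0,0,-0.1],[0,0,0,0,0,0,-0.1]]])

```text
clock: 20.15
eef_pos: [0.6112, -0.2542, 0.1845]
orientation: [[0.222, 0.975, 0.0], [0.975, -0.222, -0.0], [-0.0, 0.0, -1.0]]
wrist_force: [0.2, -0.8, -0.4]
gripper_width: 0.677
gripper_force: 43.7
```

step_arm(deltas=[[[0,0,0,0,0,0,0.65],[0,0,0,0,0,0,0.65],[0,0,0,0,0,0,0.65],[0,0,0,0,0,0,0.65]]])

```text
clock: 20.55
eef_pos: [0.6112, -0.2542, 0.1842]
orientation: [[0.222, 0.975, 0.0], [0.975, -0.222, -0.0], [-0.0, 0.0, -1.0]]
wrist_force: [-0.2, 0.1, -1.1]
gripper_width: 0.824
gripper_force: 0.0
```

step_arm(deltas=[[[0,0,0.04,0,0,0,0.65],[0,0,0.08,0,0,0,0.65],[0,0,0.093,0,0,0,1],[0,0,0,0,0,0,1]]])

```text
clock: 20.95
eef_pos: [0.6121, -0.2547, 0.2975]
orientation: [[0.222, 0.975, 0.009], [0.975, -0.222, -0.005], [-0.003, 0.01, -1.0]]
wrist_force: [0.6, 0.2, -0.1]
gripper_width: 0.999
gripper_force: 0.0
```

step_arm(deltas=[[[-0.0381,0.0833,0,0,0,0,1],[-0.0381,0.0833,0,0,0,0,1],[-0.0381,0.0833,0,0,0,0,1],[-0.0381,0.0833,0,0,0,0,1],[-0.0381,0.0833,0,0,0,0,1]]])

```text
clock: 21.45
eef_pos: [0.5148, -0.0445, 0.2905]
orientation: [[0.223, 0.975, 0.0], [0.975, -0.223, 0.0], [0.0, 0.0, -1.0]]
wrist_force: [-0.0, -0.1, 0.5]
gripper_width: 1.0
gripper_force: 0.0
```

step_arm(deltas=[[[-0.0381,0.0833,0,0,0,0,1],[-0.0381,0.0833,0,0,0,0,1],[-0.0381,0.0833,0,0,0,0,1],[-0.0381,0.0833,0,0,0,0,1],[-0.038,0.0832,0,0,0,0,1]]])

```text
clock: 21.95
eef_pos: [0.4195, 0.1637, 0.2907]
orientation: [[0.223, 0.975, 0.001], [0.975, -0.223, 0.0], [0.0, 0.001, -1.0]]
wrist_force: [1.0, 0.1, -0.2]
gripper_width: 0.998
gripper_force: 0.0
```

step_arm(deltas=[[[0,0,0,0,0,0,0.4],[0,0,-0.06,0,0,0,0.4],[0,0,-0.06,0,0,0,0.4],[0,0,0,0,0,0,0.4]]])

```text
clock: 22.35
eef_pos: [0.4196, 0.1618, 0.228]
orientation: [[0.222, 0.975, -0.005], [0.975, -0.222, -0.001], [-0.002, -0.005, -1.0]]
wrist_force: [-0.9, -0.5, 0.2]
gripper_width: 0.705
gripper_force: 0.0
```

Run:
```python
from h import *
from workcell import manip
t=manip.snapshot("top");s=manip.snapshot("side")
cv2.imwrite("pics/c9.png",cv2.resize(np.vstack([t["frame"][60:240,180:500],s["frame"][100:280,200:520]])[:,:,::-1],None,fx=1.6,fy=1.6))
print("wide",meas(t,(424,126),"tan",.0165,26))
o=manip.get_obs();print(o["eef_pos"])
```

```text
wide {'c': array([ 611.5, -253.9]), 'rect': (611.8, -254.1), 'wl': (58.4, 59.3), 'a': -2.1}
[0.42092601 0.16195667 0.23094213]
```

View pics/c9.png

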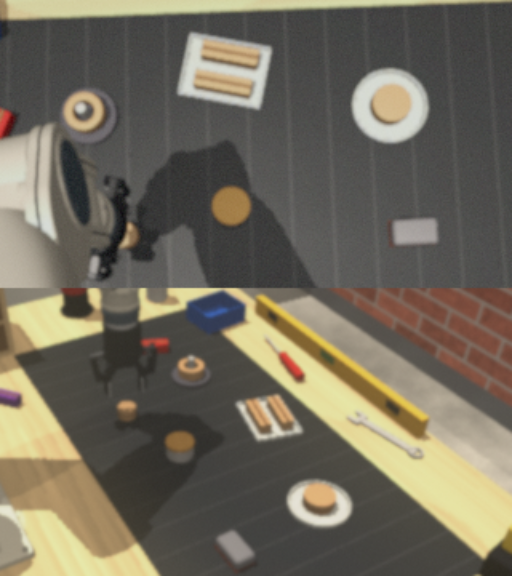

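The top crop shows the wide disc flat and centred in the round tray (391,103), the bars in the tray and the ring on the post. The gripper is over the small disc (side crop 127,410).

step_arm(deltas=[[[0,0,-0.05,0,0,0,0.4],[0,0,-0.038,0,0,0,0.4],[0,0,-0.012,0,0,0,0.4],[0,0,0,0,0,0,0.4],[0,0,0,0,0,0,-0.5]]])

```text
clock: 22.95
eef_pos: [0.4213, 0.1623, 0.1818]
orientation: [[0.223, 0.975, 0.002], [0.975, -0.223, 0.0], [0.001, 0.001, -1.0]]
wrist_force: [0.1, -1.2, -0.0]
gripper_width: 0.548
gripper_force: 0.0
```

step_arm(deltas=[[[0,0,0,0,0,0,-0.5],[0,0,0,0,0,0,-0.5],[0,0,0,0,0,0,-0.5],[0,0,0,0,0,0,-0.5]]])

```text
clock: 23.35
eef_pos: [0.4212, 0.1623, 0.1821]
orientation: [[0.222, 0.975, 0.002], [0.975, -0.222, 0.0], [0.001, 0.002, -1.0]]
wrist_force: [-1.0, -0.9, 6.9]
gripper_width: 0.454
gripper_force: 39.3
```

step_arm(deltas=[[[0,0,0.04,0,0,0,-0.5],[0,0,0.07,0,0,0,-0.5],[0,0,0.07,0,0,0,-0.5],[0,0,0.04,0,0,0,-0.5]]])

```text
clock: 23.75
eef_pos: [0.421, 0.1624, 0.2942]
orientation: [[0.222, 0.975, 0.004], [0.975, -0.222, 0.001], [0.002, 0.004, -1.0]]
wrist_force: [0.3, -0.7, -0.8]
gripper_width: 0.446
gripper_force: 40.3
```

step_arm(deltas=[[[0.0381,-0.0833,0,0,0,0,-0.5],[0.0381,-0.0833,0,0,0,0,-0.5],[0.0381,-0.0833,0,0,0,0,-0.5],[0.0381,-0.0833,0,0,0,0,-0.5],[0.0381,-0.0833,0,0,0,0,-0.5]]])

```text
clock: 24.25
eef_pos: [0.5164, -0.0478, 0.292]
orientation: [[0.222, 0.975, 0.002], [0.975, -0.222, -0.0], [0.0, 0.002, -1.0]]
wrist_force: [1.4, -0.5, -0.2]
gripper_width: 0.447
gripper_force: 40.4
```

step_arm(deltas=[[[0.0381,-0.0833,0,0,0,0,-0.5],[0.0381,-0.0833,0,0,0,0,-0.5],[0.0381,-0.0833,0,0,0,0,-0.5],[0.0381,-0.0833,0,0,0,0,-0.5],[0.0381,-0.0833,0,0,0,0,-0.5]]])

```text
clock: 24.75
eef_pos: [0.6116, -0.2561, 0.2919]
orientation: [[0.223, 0.975, 0.001], [0.975, -0.223, -0.001], [-0.0, 0.001, -1.0]]
wrist_force: [0.6, 1.7, 0.3]
gripper_width: 0.451
gripper_force: 40.4
```

step_arm(deltas=[[[0,0,0,0,0,0,-0.5],[0,0,-0.06,0,0,0,-0.5],[0,0,-0.05,0,0,0,-0.5],[0,0,-0.02,0,0,0,-0.5],[0,0,0,0,0,0,-0.5]]])

```text
clock: 25.25
eef_pos: [0.6109, -0.2538, 0.2251]
orientation: [[0.222, 0.975, -0.002], [0.975, -0.222, 0.001], [0.001, -0.002, -1.0]]
wrist_force: [0.2, 0.2, -0.3]
gripper_width: 0.45
gripper_force: 40.4
```

Run:
```python
from h import *
from workcell import manip
s=manip.snapshot("side")
cv2.imwrite("pics/c10.png",cv2.resize(s["frame"][150:300,300:500][:,:,::-1],None,fx=3,fy=3))
o=manip.get_obs();print(o["eef_pos"])
```

```text
[ 0.61125282 -0.25396155  0.22634516]
```

View pics/c10.png

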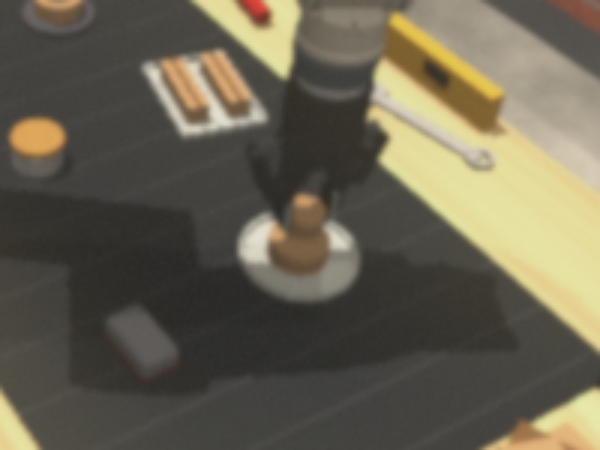

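The small disc (308,213) hangs over the wide disc (298,245). Most of that sideways offset is perspective. Lowering it and releasing.

step_arm(deltas=[[[0,0,-0.014,0,0,0,-0.5],[0,0,-0.01,0,0,0,-0.5],[0,0,-0.005,0,0,0,-0.5],[0,0,0,0,0,0,-0.5],[0,0,0,0,0,0,-0.5]]])

```text
clock: 25.8
eef_pos: [0.6112, -0.2542, 0.2113]
orientation: [[0.222, 0.975, 0.0], [0.975, -0.222, -0.0], [-0.0, 0.0, -1.0]]
wrist_force: [-0.2, -0.5, -0.6]
gripper_width: 0.449
gripper_force: 40.5
```

step_arm(deltas=[[[0,0,0,0,0,0,0.4],[0,0,0,0,0,0,0.4],[0,0,0,0,0,0,0.4],[0,0,0,0,0,0,0.4]]])

```text
clock: 26.2
eef_pos: [0.6112, -0.2543, 0.2112]
orientation: [[0.223, 0.975, 0.0], [0.975, -0.223, -0.0], [-0.0, 0.0, -1.0]]
wrist_force: [-0.3, 0.3, 0.3]
gripper_width: 0.7
gripper_force: 0.0
```

step_arm(deltas=[[[0,0,0.04,0,0,0,0.4],[0,0,0.08,0,0,0,0.4],[0,0,0.08,0,0,0,0.4],[0,0.08,0,0,0,0,0.4],[-0.05,0.08,0,0,0,0,0.4]]])

```text
clock: 26.7
eef_pos: [0.5875, -0.1743, 0.312]
orientation: [[0.224, 0.975, 0.003], [0.975, -0.224, -0.001], [-0.0, 0.004, -1.0]]
wrist_force: [-0.0, 0.3, -0.2]
gripper_width: 0.702
gripper_force: 0.0
```

step_arm(deltas=[[[-0.06,0.07,0,0,0,0,0.4],[-0.06,0.07,0,0,0,0,0.4],[-0.06,0.07,0,0,0,0,0.4],[-0.06,0.07,0,0,0,0,0.4],[0,0,0,0,0,0,0.4]]])

```text
clock: 27.2
eef_pos: [0.4625, -0.031, 0.3116]
orientation: [[0.22, 0.976, -0.001], [0.976, -0.22, 0.001], [0.001, -0.002, -1.0]]
wrist_force: [0.3, -1.0, 0.4]
gripper_width: 0.701
gripper_force: 0.0
```

Run:
```python
from h import *
from workcell import manip
t=manip.snapshot("top");s=manip.snapshot("side")
cv2.imwrite("pics/c11.png",cv2.resize(np.vstack([t["frame"][60:240,180:500],s["frame"][100:280,200:520]])[:,:,::-1],None,fx=1.6,fy=1.6))
print("stack",meas(t,(424,126),"tan",.03,30))
o=manip.get_obs();print(o["eef_pos"],o["clock"])
```

```text
stack {'c': array([ 607.8, -250.4]), 'rect': (607.8, -250.5), 'wl': (57.9, 58.2), 'a': -3.0}
[ 0.46580399 -0.03352156  0.31186686] 27.3
```

View pics/c11.png

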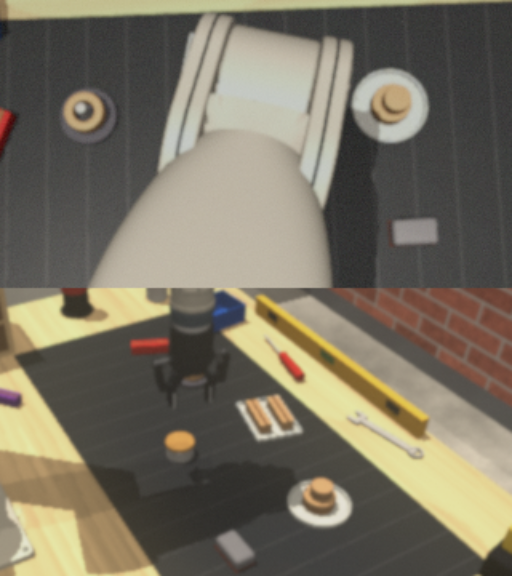

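The small disc sits on the wide disc (top crop about 397,98). I'll check its centring by casting that pixel onto its top plane.

Run:
```python
from h import *
from workcell import manip
t=manip.snapshot("top")
print(ray(t,[(428.1,121.3)],.054)*1000)
P=lambda X:(lambda q:q[:2]/q[2])(t["intrinsics"]@(t["view"]@np.r_[X,1])[:3]); print(P([.6115,-.254,.054]),P([.6115,-.254,.029]))
g=cv2.resize(t["frame"][96:156,394:454],None,fx=8,fy=8,interpolation=cv2.INTER_CUBIC)
cv2.imwrite("pics/c12.png",g[:,:,::-1])
```

```text
[[ 608.21144659 -254.12497108]]
[427.96942865 119.95309723] [425.25450203 123.08507388]
```

View pics/c12.png

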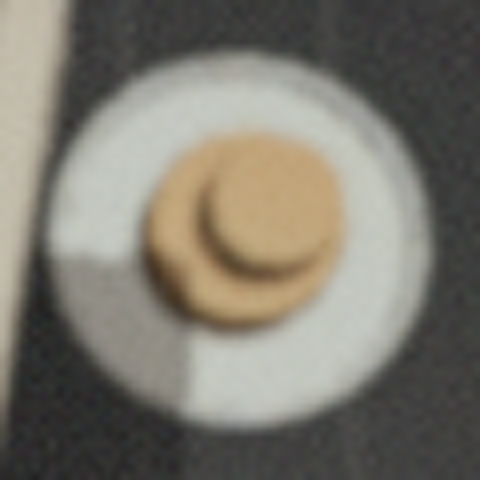

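The small disc's top is centred near crop (277,200), i.e. pixel (428.6,121) against an ideal (428,120). That puts it within about 3 mm of centre, so I'm handing in.

```bash
python3 -c "
from workcell import manip
print(manip.hand_in())"
```

```text
the job is handed in; nothing more can be done
None
```

The job is handed in, with no verdict returned; the last pictures show both bars flat and side by side in the rectangular tray, the small disc about 3 mm off centre on the wide disc in the round tray, the ring flat on the post's base, and the wax tin and sanding block untouched, after about 27 s of robot time.

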